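Lean the square serving board against the upstand

TASK

Take the broad, square-cornered serving board out of the drainer rack and lean it against the low tiled upstand, handle up and back flat-on to the tiles, with its whole foot on the black rubber mat and its slant a steady one of roughly 15 to 20 degrees. Lower its foot to the mat before you let go, and leave the round-topped and the narrow board standing in the rack.

Things in the scene. Friction and masses are not known exactly. Their poses are not given: they have to be found in the camera images.
- square_board: Light wood board, 12 mm thick, standing handle up in one slot of the rack: square-cornered blade 150 wide (widest of three), 170 tall; above it a central handle 34 wide, 80 long, dark hole. 250 tall in all, about 0.3 kg. Origin: centre of its foot, 20 mm above the counter in the rack. x normal to its faces (alike), y along its width, z up the handle. Pull straight up at least 75 mm to free it.
- round_board: Bystander: same wood, thickness and handle, blade 115 mm wide with an arched top, 248 tall in all; axes and origin as the square board. Stays in the rack: a fixed wooden base 200 x 160 x 20 mm, three slots 60 mm apart along the boards' x, in any order; each slot has four steel pins, 68 mm above the base, with 3 mm of play.
- narrow_board: Bystander: same wood, thickness and handle, square-cornered blade only 80 mm wide and 170 tall, 250 tall in all; axes and origin as the square board. Stands in another slot of the rack and stays there.
- upstand: Fixed white-tiled wall, steel cap: 380 long, 130 tall, 50 mm thick. Origin: foot of the middle of its face, counter height; x straight out from the face, y along it. Fixed rubber mat before it, 3 mm thick, 220 along (centred), 90 out. Board rests on the wall's top front edge: rear lower edge 30 to 50 mm out gives 13 to 21 degrees. Jug (95 tall) and cup stand past the mat's ends.
Not all that is in view belongs to the job. Leave any red or white look-alike of the square_board alone.

How it is judged:
By the outcome, as a careful person would: the job done as asked, in the order asked, and still so for the second after the job is handed in, with the robot touching nothing.
It also fails if it takes over 38 s, if anything falls off the work surface, if the arm or the gripper's body presses on something with over 40 N, if the wrist force passes 120 N, or if a joint passes its speed limit or range.

ROBOT

A 6-joint arm with a two-finger parallel gripper is mounted at the origin on the work surface. World frame = base frame: x ahead of the robot, y to its left, z up, the work surface at z = 0. Lengths are in m, angles in rad, forces in N, time in s.
With the tool pointing down it reaches from about 0.375 to 0.975 m from the base axis. Payload 3.8 kg.
Tool frame: the origin (TCP) lies midway between the tips of the shut fingers; the grasp point (between the pads) lies env.grasp_offset behind it (env.grasp_offset is the distance from the TCP to the grasp point, in m); z points along the fingers, y is the direction in which the jaws open and shut (so a half turn about z gives the same grasp; the last joint's range is limited). The gripper opens to 85 mm and grips with 20 to 120 N. Pads are 22 mm wide; open, the fingers measure 114 mm over their backs; the gripper's body (76 mm by 85 mm) begins 54 mm behind the grasp point. The pads swing forward as they close: fully open they stand 13 mm farther back than shut.
Start: joints at [-1.281, 0.264, 1.604, -0, 1.274, -0.037], TCP at [0.217, -0.639, 0.231] pointing down, gripper open.
Joint ranges: [-2.63, 2.63], [-0.94, 2.18], [0.31, 2.57], [-1.31, 4.45], [0, 2.66], [-2.55, 2.55]. Speed limits (rad/s): [2.57, 2.57, 3.14, 3.14, 3.14, 3.14].

INTERFACE

Orientations are given as a unit quaternion [w, x, y, z].
In Python, from bench import env gives the robot as it stands. The module is installed in compiled form; this text tells all that it offers.
- The arm moves only by the tool jog_arm, never from a script. Its argument "moves" is a list of rows, each a list of 5 numbers: the shift along the tool's x, y, z in m, then the turn about the tool's z in degrees, then the opening, from 0 (shut) to 1 (fully open). A call has 1 to 10 rows; each row shifts and turns the commanded pose from where the row before left it, along the tool's axes as they then stand; what a row does not reach is not made up. A row lasts 1/12 s, in which the tool goes at most 41.7 mm and 7.16 degrees, less where a joint would pass 70% of its speed; a pose out of reach is approached as far as the arm can. A call is refused whole if a number of a shift passes 0.0417 or a number of a turn 7.16, either way. A call with a gripper value outside its range is refused whole. The fingers move at their own pace and stop on an object; "force" is the grip in N (left out, the last holds). Time passes only in rows, so rows that do not move let the fingers close. It gives the time, the measured TCP pose, the force and the opening at its end, in the units of the state.
- env.get_obs(): the state, without advancing time (a new reading comes with each control period).
- env.capture(name): name is "scene" or "side" or "wrist"; returns a dict with "frame" (400x640x3 uint8, blue, green, red), "camera_matrix" (3x3 intrinsics, pixels), "D" ([k1, k2, p1, p2, k3] as OpenCV has them; the pictures are not rectified), "origin" and "attitude" of the camera in the world; the wrist camera has in their place "hand_eye" (4x4, takes a point from camera to tool coordinates, whose origin is the TCP and whose axes are the flange's). Camera axes: x right, y down, z forward; pixel columns grow to the right and rows downward; lengths in m; the calibration is good to about 2 mm. A picture is of the moment at which its call begins: read the wrist's pose just before it. There is no depth.
- env.close_job(): hands the job in, once; it reports no verdict.
The state is a dict: "t": time; "qpos": joint angles; "joint_vel": joint speeds; "joint_torque": joint torques, N m; "ee_pos": TCP position; "eef_rot": TCP orientation; "force": force on the tool from outside, world axes, zero at the start; "moment": the same for the moment, N m; "grip_width": finger opening in m.
Only numpy, scipy, OpenCV 4.12 (cv2) and the standard library are available. Lean on these libraries where they do the work, as an engineer would, in place of code of your own. Each camera call takes 0.05 s, during which the arm holds its last target. There are 200 camera calls.

## Working session

There is one attempt and no reset: what is moved stays moved. The work goes in short steps, Python scripts to look and compute and a tool call to move; the robot and the scene stay as the last step left them, time stands still between calls to the robot, and variables do not carry over. Pictures are saved under pics/ and viewed, about 8 in all and at most 12, crops included, and the job is handed in when it is done.

Besides the shell and the picture viewer there is one more tool, called after "Emit:" by a JSON object that holds its "fn" and its "kwargs", one argument or row to a line. jog_arm: Moves the arm, as the interface text tells. Its arguments: {"type":"object","properties":{"moves":{"type":"array"},"force":{"type":"number"}},"required":["moves"]}

```bash
mkdir -p pics; cat > h.py <<'E'
import numpy as np, cv2
from bench import env
from scipy.spatial.transform import Rotation as R
def rot(a):
    a=np.array(a,float)
    return a if a.shape==(3,3) else R.from_quat(np.r_[a[1:],a[0]]).as_matrix()
def cam(name):
    o=env.get_obs(); c=env.capture(name)
    if 'hand_eye' in c:
        T=np.eye(4);T[:3,:3]=rot(o['eef_rot']);T[:3,3]=o['ee_pos'];T=T@np.array(c['hand_eye'])
        c['Rw'],c['ow']=T[:3,:3],T[:3,3]
    else: c['Rw'],c['ow']=rot(c['attitude']),np.array(c['origin'])
    return c
def ray(c,p):
    u=cv2.undistortPoints(np.array([[p]],float),np.array(c['camera_matrix']),np.array(c['D']))[0,0]
    return c['Rw']@np.r_[u,1]
def onz(c,p,z):
    d=ray(c,p); return c['ow']+d*(z-c['ow'][2])/d[2]
def proj(c,P):
    P=np.atleast_2d(P); r=cv2.Rodrigues(c['Rw'].T)[0]
    return cv2.projectPoints(P.astype(float),r,-c['Rw'].T@c['ow'],np.array(c['camera_matrix']),np.array(c['D']))[0][:,0]
def tri(c1,p1,c2,p2):
    d1,d2=ray(c1,p1),ray(c2,p2)
    s=np.linalg.lstsq(np.c_[d1,-d2],c2['ow']-c1['ow'],rcond=None)[0]
    a,b=c1['ow']+d1*s[0],c2['ow']+d2*s[1]; return (a+b)/2,np.linalg.norm(a-b)
E
python3 - <<'E'
from h import *
for n in ('scene','side'):
    c=cam(n); cv2.imwrite(f'pics/{n}0.png',c['frame']); print(n,c['attitude'],c['ow'],c['Rw'][:,2])
print(env.get_obs(),env.grasp_offset)
E
```

```text
scene [-0.25147694  0.79516104  0.52823133 -0.15953037] [ 0.91876171 -0.20135145  0.76285199] [-0.51938066  0.23139145 -0.82261882]
side [ 0.03861678 -0.06072535  0.88496687 -0.46005958] [0.35080563 0.85366042 0.65180059] [ 0.12422369 -0.80958493 -0.57370786]
{'t': 0.1, 'qpos': array([-1.28090299e+00,  2.64701988e-01,  1.60526190e+00, -5.70508810e-05,
        1.27368945e+00, -3.69143672e-02]), 'joint_vel': array([-0.00050419, -0.00103064, -0.00341802, -0.00057637,  0.00125414,
       -0.00020083]), 'joint_torque': array([ 1.61486942e-04, -5.16703320e+01, -3.68591738e+01, -5.95682650e-05,
        6.30898954e-03, -8.24882477e-05]), 'ee_pos': array([ 0.21646912, -0.63864182,  0.23005702]), 'eef_rot': array([-1.01867079e-03,  9.86677383e-01,  1.62685833e-01, -1.57029402e-04]), 'force': array([ 0.39216758,  0.24070641, -0.34096319]), 'moment': array([-0.01042766,  0.00091638,  0.01152828]), 'grip_width': 0.08551939931033926} 0.0187
```

View pics/scene0.png

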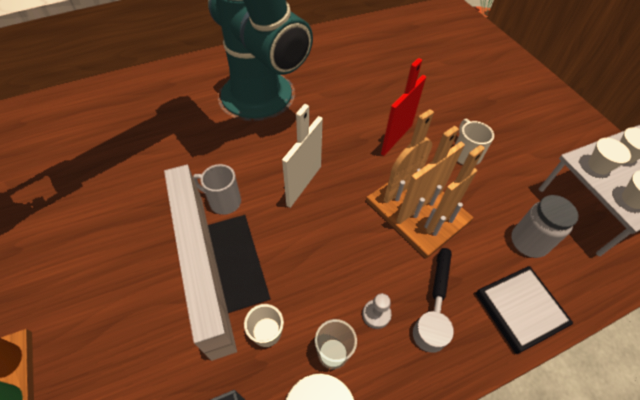

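View pics/side0.png

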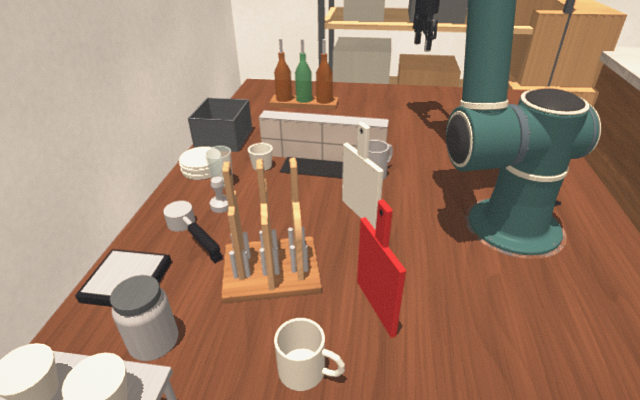

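Both views show the rack with three boards (scene handle tops about (427,115), (451,133), (477,153)), plus a white look-alike at (303,160) and a red one at (404,115). The upstand is at the left with the mat at (238,262), the jug at (220,190) and the cup at (264,325). Next, one close crop to settle which rack board is the broad one.

```bash
python3 - <<'E'
import cv2,numpy as np
a=cv2.imread('pics/scene0.png')[100:260,355:485]; b=cv2.imread('pics/side0.png')[150:305,210:330]
a=cv2.resize(a,None,fx=3.2,fy=3.2,interpolation=2); b=cv2.resize(b,None,fx=3.2,fy=3.2,interpolation=2)
o=np.zeros((520,800,3),np.uint8); o[:a.shape[0],:a.shape[1]]=a; o[:b.shape[0],416:416+b.shape[1]]=b
cv2.imwrite('pics/crop1.png',o)
E
```

```text
(no output)
```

View pics/crop1.png

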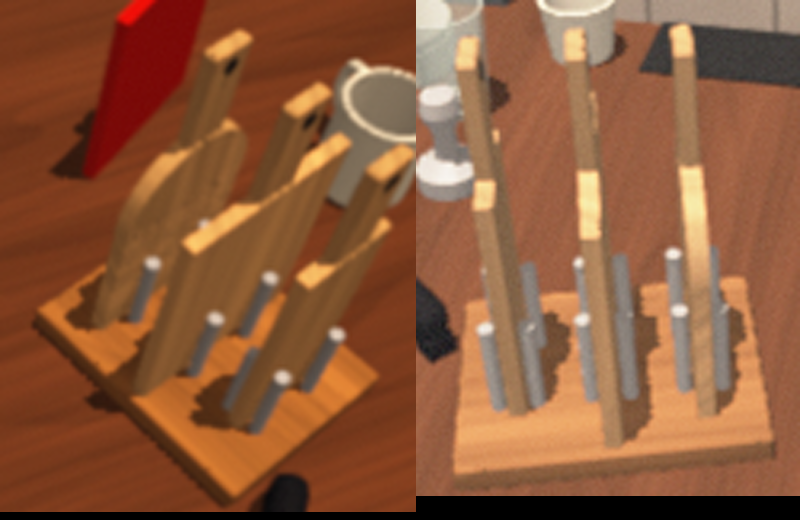

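The crop's left part (scene) shows an arched board at left (round), a broad square-cornered one in the middle (blade-top corners at scene (414,177) and (463,145)), and a slim one at right. The middle board is the target, and the side view agrees: its handle top is at side (260,164). Next I measure it along with the mat and wall.

```bash
python3 - <<'E'
from h import *
s,d=cam('scene'),cam('side')
C=lambda x,y:(355+x/3.2,100+y/3.2); S=lambda x,y:(210+(x-416)/3.2,150+y/3.2)
np.set_printoptions(precision=4,suppress=True)
print('handle top',tri(s,C(306,100),d,S(576,42)))
print('handle z.27',onz(s,C(306,100),.27),onz(d,S(576,42),.27))
print('near corner',tri(s,C(192,243),d,S(591,228))); a=onz(s,C(190,245),.19);b=onz(s,C(346,143),.19); print(a,b,np.linalg.norm(a-b),'yaw',np.degrees(np.arctan2(*(b-a)[1::-1])),(a+b)/2)
m=(s['frame'].max(2)<50).astype(np.uint8); m[:, :195]=0; m[:,285:]=0; m[:205]=0; m[320:]=0
c=max(cv2.findContours(m,0,2)[0],key=cv2.contourArea); q=cv2.approxPolyDP(c,6,True)[:,0]
print(cv2.contourArea(c)); 
for p in q: print(p,onz(s,p+.0,.003))
g=s['frame'][150:365,155:245]; cv2.imwrite('pics/wall.png',cv2.resize(g,None,fx=2.7,fy=2.7,interpolation=2))
E
```

```text
handle top (array([0.5547, 0.2264, 0.2678]), np.float64(0.002406477108723938))
handle z.27 [0.5576 0.2247 0.27  ] [0.5527 0.229  0.27  ]
near corner (array([0.5496, 0.2042, 0.125 ]), np.float64(0.02873942052539288))
[0.5753 0.1567 0.19  ] [0.5416 0.2957 0.19  ] 0.14306117326095222 yaw 103.63910763645653 [0.5584 0.2262 0.19  ]
3457.0
[244 216] [ 0.4113 -0.1616  0.003 ]
[209 225] [ 0.4039 -0.244   0.003 ]
[228 311] [ 0.6181 -0.2587  0.003 ]
[269 298] [ 0.6239 -0.1728  0.003 ]
```

View pics/wall.png

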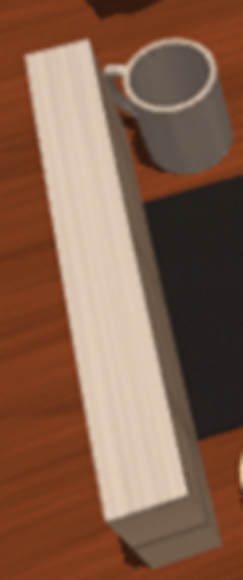

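```bash
cat >> h.py <<'E'
def delta(target,yaw_y=None):
    """tool-axis shift to target TCP (m), applied before turning, and tool-z turn to bring tool y to yaw (deg)"""
    o=env.get_obs(); A=rot(o['eef_rot']); y=np.degrees(np.arctan2(A[1,1],A[0,1]))
    t=None if yaw_y is None else -((yaw_y-y+180)%360-180)
    return A.T@(np.array(target)-o['ee_pos']),y,t
E
python3 - <<'E'
from h import *
np.set_printoptions(precision=4,suppress=True)
s,d=cam('scene'),cam('side')
a,b=onz(s,(188.3,164.1),.13),onz(s,(223.5,332.2),.13)
print(a,b,np.linalg.norm(a-b),np.degrees(np.arctan2(*(b-a)[1::-1])),(a+b)/2)
w=onz(s,(290,204),0);print('white foot',w,'red',onz(s,(384,153),0))
m=(d['frame'].max(2)<45).astype(np.uint8); m[:150]=0;m[180:]=0;m[:,:275]=0;m[:,350:]=0
ys,xs=np.where(m)
for p in [(xs.min(),ys[xs==xs.min()].mean())]: print('side mat',p,onz(d,p,.003))
print(delta([.557,.226,.36],-76.4))
E
```

```text
[ 0.3217 -0.2413  0.13  ] [ 0.7    -0.2658  0.13  ] 0.37907793705717063 -3.7093773448669634 [ 0.5109 -0.2535  0.13  ]
white foot [ 0.4189 -0.0487  0.    ] red [0.3607 0.242  0.    ]Traceback (most recent call last):
  File "<stdin>", line 9, in <module>
    return umr_minimum(a, axis, None, out, keepdims, initial, where)
ValueError: zero-size array to reduction operation minimum which has no identity
```

Emit:
{"fn": "jog_arm", "kwargs": {
  "moves": [
    [0,0,-0.04,0,1],
    [0,0,-0.04,0,1],
    [0.01,-0.012,-0.04,0,1],
    [0.02,-0.0237,-0.02,0,1],
    [0.0253,-0.03,0,0,1],
    [0.0253,-0.03,0,0,1],
    [0.0253,-0.03,0,0,1],
    [0.0253,-0.03,0,0,1],
    [0.0253,-0.03,0,0,1],
    [0.0253,-0.03,0,0,1]
  ]
}}

```text
t: 1.13
ee_pos: [0.3196, -0.3752, 0.3702]
eef_rot: [0.0, 0.987, 0.162, 0.0]
force: [0.9, 0.0, -0.8]
grip_width: 0.0853
```

Emit:
{"fn": "jog_arm", "kwargs": {
  "moves": [
    [0.0253,-0.03,0,0,1],
    [0.0253,-0.03,0,0,1],
    [0.0253,-0.03,0,0,1],
    [0.0253,-0.03,0,0,1],
    [0.0253,-0.03,0,0,1],
    [0.0253,-0.03,0,0,1],
    [0.0253,-0.03,0,0,1],
    [0.0253,-0.03,0,0,1],
    [0.0253,-0.03,0,0,1],
    [0.0253,-0.03,0,0,1]
  ]
}}

```text
t: 1.97
ee_pos: [0.4629, -0.0097, 0.3705]
eef_rot: [0.0, 0.987, 0.163, 0.001]
force: [0.7, -0.0, -0.3]
grip_width: 0.0853
```

```bash
python3 - <<'E'
from h import *
np.set_printoptions(precision=4,suppress=True)
print(env.get_obs()['ee_pos'],delta([.557,.226,.36],-76.4))
E
```

```text
[ 0.4629 -0.0097  0.3705] (array([ 0.1648, -0.193 ,  0.0105]), np.float64(-71.266847055914), np.float64(5.133152944086021))
```

Emit:
{"fn": "jog_arm", "kwargs": {
  "moves": [
    [0.0235,-0.0276,0,0,1],
    [0.0235,-0.0276,0,0,1],
    [0.0235,-0.0276,0,0,1],
    [0.0235,-0.0276,0,0,1],
    [0.0235,-0.0276,0,0,1],
    [0.02,-0.02,0,0,1],
    [0,0,0,5.1,1],
    [0,0,0,0,1],
    [0,0,0,0,1]
  ]
}}

```text
t: 2.72
ee_pos: [0.5421, 0.1822, 0.3698]
eef_rot: [0.0, 0.993, 0.12, -0.0]
force: [-0.7, 0.3, -0.2]
grip_width: 0.0851
```

```bash
python3 - <<'E'
from h import *
np.set_printoptions(precision=4,suppress=True)
print(env.get_obs()['ee_pos'],delta([.557,.226,.36],-76.4))
c=cam('wrist'); cv2.imwrite('pics/w1.png',c['frame']); print(c['ow'],c['Rw'][:,2]); print(proj(c,[[.557,.226,.27],[.5753,.1567,.19],[.5416,.2957,.19]]))
E
```

```text
[0.5421 0.1822 0.3698] (array([ 0.0249, -0.039 ,  0.0098]), np.float64(-76.21481032670712), np.float64(0.18518967329288216))
[0.6068 0.1979 0.5144] [-0.2577 -0.0629 -0.9642]
[[263.2794 170.0806]
 [346.6964 155.4176]
 [204.6317 155.1191]]
```

View pics/w1.png

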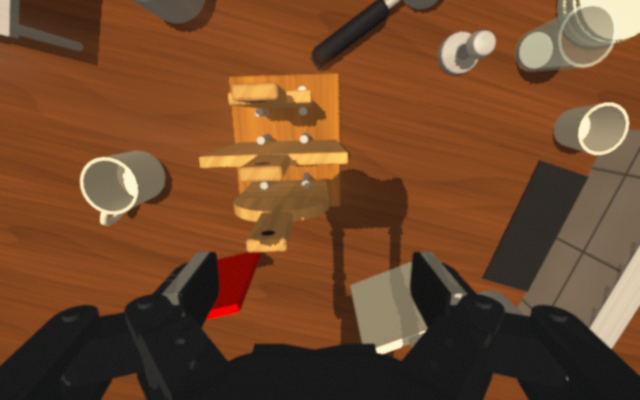

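The wrist view shows the handle top of the middle board at about (261,173) and its blade top running from (200,161) to (347,157). The prediction was (263,170) and (205–347,155), so the estimate holds to within a few mm. I'll refine it slightly.

```bash
python3 - <<'E'
from h import *
np.set_printoptions(precision=4,suppress=True)
c=cam('wrist'); f=c['frame'][135:190,190:355]
h=onz(c,(261,173.3),.27); a=onz(c,(347,156.5),.19); b=onz(c,(200,160.5),.19)
print(h,a,b,np.linalg.norm(a-b),np.degrees(np.arctan2(*(b-a)[1::-1])),(a+b)/2)
print(delta([.556,.2265,.36],-75.5))
E
```

```text
[0.5541 0.2267 0.27  ] [0.5743 0.1555 0.19  ] [0.5352 0.299  0.19  ] 0.14871869700086718 105.25576182034492 [0.5547 0.2273 0.19  ]
(array([ 0.0242, -0.0405,  0.0102]), np.float64(-76.31988478787169), np.float64(-0.819884787871672))
```

Emit:
{"fn": "jog_arm", "kwargs": {
  "moves": [
    [0.012,-0.0205,0,-0.8,1],
    [0.011,-0.0205,0,0,1],
    [0,0,0,0,1],
    [0,0,0.035,0,1],
    [0,0,0.035,0,1],
    [0,0,0.03,0,1],
    [0,0,0.025,0,1],
    [0,0,0.024,0,1],
    [0,0,0,0,1],
    [0,0,0,0,1]
  ]
}}

```text
t: 3.65
ee_pos: [0.5535, 0.2259, 0.22]
eef_rot: [0.0, 0.992, 0.125, -0.002]
force: [-0.7, -0.3, 0.1]
grip_width: 0.0855
```

```bash
python3 - <<'E'
from h import *
np.set_printoptions(precision=4,suppress=True)
print(delta([.5548,.2268,.221],-75.5))
c=cam('wrist'); 
s=cam('scene'); f=s['frame'][40:240,330:530]
cv2.imwrite('pics/g1.png',np.hstack([cv2.resize(f,(400,400),interpolation=2),cv2.resize(c['frame'][100:400,120:420],(400,400),interpolation=2)]))
E
```

```text
(array([ 0.0014, -0.0005, -0.001 ]), np.float64(-75.60276945654952), np.float64(-0.10276945654953806))
```

View pics/g1.png

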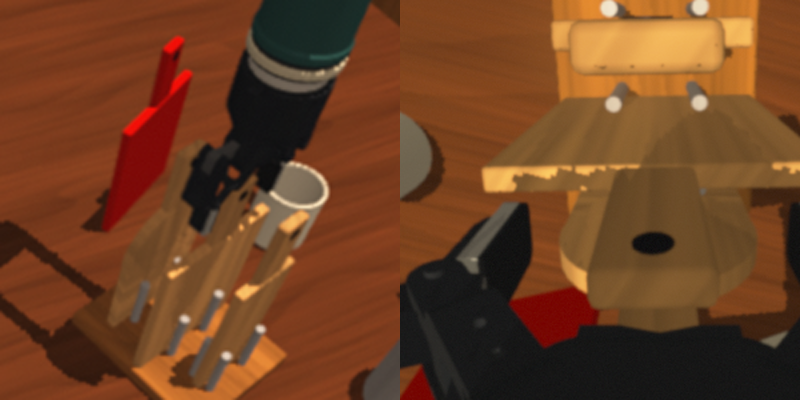

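The wrist crop shows our handle (hole at (650,240)) centred between the open fingers, with the round board's arched blade behind it. Next I grip and test-lift.

Emit:
{"fn": "jog_arm", "kwargs": {
  "moves": [
    [0.0013,0,0,0,1],
    [0,0,0,0,0],
    [0,0,0,0,0],
    [0,0,0,0,0],
    [0,0,0,0,0],
    [0,0,0,0,0],
    [0,0,0,0,0],
    [0,0,0,0,0]
  ],
  "force": 50
}}

```text
t: 4.42
ee_pos: [0.5561, 0.2281, 0.2216]
eef_rot: [-0.0, 0.992, 0.126, 0.0]
force: [-0.3, 1.4, 2.6]
grip_width: 0.0333
```

Emit:
{"fn": "jog_arm", "kwargs": {
  "moves": [
    [0,0,-0.01,0,0],
    [0,0,-0.015,0,0],
    [0,0,-0.02,0,0],
    [0,0,-0.02,0,0],
    [0,0,-0.02,0,0],
    [0,0,-0.025,0,0],
    [0,0,-0.03,0,0],
    [0,0,-0.04,0,0],
    [0,0,-0.04,0,0],
    [0,0,-0.04,0,0]
  ]
}}

```text
t: 5.25
ee_pos: [0.5551, 0.2272, 0.4818]
eef_rot: [0.001, 0.992, 0.125, -0.001]
force: [0.9, 0.5, -3.1]
grip_width: 0.033
```

```bash
python3 - <<'E'
from h import *
np.set_printoptions(precision=4,suppress=True)
o=env.get_obs();print(o['ee_pos'],o['grip_width'],o['force'],o['moment'])
n=np.array([.0647,.998]);W=np.array([.511,-.2535])
t=W+n*0.10
print(t,delta([*t,.48],-3.7))
c=cam('scene');d=cam('side')
cv2.imwrite('pics/l1.png',np.hstack([c['frame'][20:300,300:560],d['frame'][60:340,180:440]]))
E
```

```text
[0.5551 0.2272 0.4818] 0.03303445342434825 [ 0.9242  0.5235 -3.1019] [ 0.0288 -0.053   0.0553]
[ 0.5175 -0.1537] (array([-0.1312,  0.3595,  0.0024]), np.float64(-75.58646182715022), np.float64(-71.88646182715021))
```

View pics/l1.png

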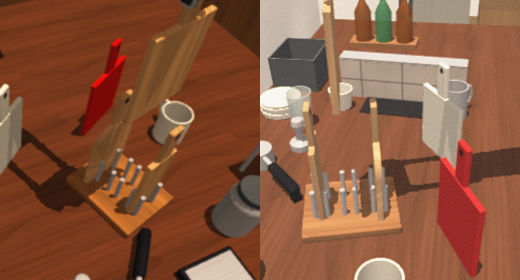

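The board is out and hanging upright from the gripper, and the other two still stand in the rack. Now I carry it over to the mat.

Emit:
{"fn": "jog_arm", "kwargs": {
  "moves": [
    [-0.0066,0.018,0,0,0],
    [-0.0138,0.0379,0,0,0],
    [-0.0138,0.0379,0,0,0],
    [-0.0138,0.0379,0,0,0],
    [-0.0138,0.0379,0,0,0],
    [-0.0138,0.0379,0,0,0],
    [-0.0138,0.0379,0,0,0],
    [-0.0138,0.0379,0,0,0],
    [-0.0138,0.0379,0,0,0],
    [-0.0138,0.0379,0,0,0]
  ]
}}

```text
t: 6.18
ee_pos: [0.5174, -0.1544, 0.4794]
eef_rot: [-0.001, 0.992, 0.125, -0.001]
force: [0.9, -0.5, -3.8]
grip_width: 0.0332
```

Emit:
{"fn": "jog_arm", "kwargs": {
  "moves": [
    [0,0,0,-7.16,0],
    [0,0,0,-7.16,0],
    [0,0,0,-7.16,0],
    [0,0,0,-7.16,0],
    [0,0,0,-7.16,0],
    [0,0,0,-7.16,0],
    [0,0,0,-7.16,0],
    [0,0,0,-7.16,0],
    [0,0,0,-7.16,0],
    [0,0,0,-7.16,0]
  ]
}}

```text
t: 7.02
ee_pos: [0.518, -0.1526, 0.4791]
eef_rot: [-0.002, 0.729, 0.684, -0.001]
force: [1.3, -0.3, -3.6]
grip_width: 0.033
```

Emit:
{"fn": "jog_arm", "kwargs": {
  "moves": [
    [0,0,0,0,0],
    [0,0,0,0,0]
  ]
}}

```text
t: 7.18
ee_pos: [0.5182, -0.1526, 0.4796]
eef_rot: [-0.001, 0.732, 0.681, -0.001]
force: [-0.4, -0.5, -2.6]
grip_width: 0.0335
```

```bash
python3 - <<'E'
from h import *
np.set_printoptions(precision=4,suppress=True)
n=np.array([.0647,.998]);W=np.array([.511,-.2535]); t=W+n*0.10
print(delta([*t,.48],-3.7))
c=cam('wrist');cv2.imwrite('pics/w2.png',c['frame'])
print(env.get_obs()['ee_pos'])
E
```

```text
(array([-0.0012, -0.0007, -0.0004]), np.float64(-4.181509656468592), np.float64(-0.481509656468603))
[ 0.5183 -0.1526  0.4799]
```

View pics/w2.png

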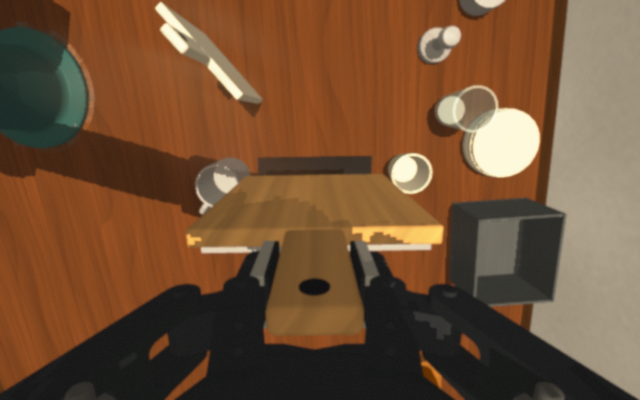

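The wrist view shows the mat's outer edge (258–371, about row 157) ahead of the blade (188–441, row 237), running parallel to it. The cap strip is just behind it at row 248, the jug at (222,182) and the cup at (410,173). The board is centred.

```bash
python3 - <<'E'
from h import *
np.set_printoptions(precision=4,suppress=True)
c=cam('wrist')
a,b=onz(c,(258,158),.003),onz(c,(371,156.5),.003);print(a,b,np.linalg.norm(a-b),np.degrees(np.arctan2(*(b-a)[1::-1])),(a+b)/2)
a,b=onz(c,(188.5,238),.4468),onz(c,(441,235),.4468);print(a,b,np.linalg.norm(a-b),np.degrees(np.arctan2(*(b-a)[1::-1])),(a+b)/2)
print(delta([.5145,-.2076,.22],-3.6))
E
```

```text
[ 0.4072 -0.159   0.003 ] [ 0.6248 -0.1719  0.003 ] 0.21797963530997963 -3.387688071228254 [ 0.516  -0.1654  0.003 ]
[ 0.4432 -0.1512  0.4468] [ 0.5923 -0.16    0.4468] 0.1493544526358744 -3.3743239087479653 [ 0.5178 -0.1556  0.4468]
(array([-0.0552,  0.0005,  0.2602]), np.float64(-4.145443943713032), np.float64(-0.5454439437130247))
```

Emit:
{"fn": "jog_arm", "kwargs": {
  "moves": [
    [-0.0275,0,0.005,0,0],
    [-0.0275,0,0.02,0,0],
    [0,0,0.035,0,0],
    [0,0,0.04,0,0],
    [0,0,0.04,0,0],
    [0,0,0.04,0,0],
    [0,0,0.035,0,0],
    [0,0,0.03,0,0],
    [0,0,0.012,0,0],
    [0,0,0,0,0]
  ]
}}

```text
t: 8.12
ee_pos: [0.5121, -0.2063, 0.2197]
eef_rot: [-0.004, 0.732, 0.682, -0.002]
force: [-0.8, 0.3, -3.2]
grip_width: 0.0336
```

Emit:
{"fn": "jog_arm", "kwargs": {
  "moves": [
    [0,0,0.004,0,0],
    [0,0,0.004,0,0],
    [0,0,0.003,0,0],
    [0,0,0,0,0]
  ]
}}

```text
t: 8.45
ee_pos: [0.5157, -0.2079, 0.2145]
eef_rot: [0.001, 0.731, 0.682, 0.0]
force: [0.3, 0.5, -3.1]
grip_width: 0.0332
```

```bash
python3 - <<'E'
from h import *
np.set_printoptions(precision=4,suppress=True)
print(env.get_obs()['force'],env.get_obs()['ee_pos'],delta([.514,-.2076,.2046],-3.6))
c=cam('scene');d=cam('side')
cv2.imwrite('pics/d1.png',np.hstack([cv2.resize(c['frame'][60:380,100:340],None,fx=1.5,fy=1.5),cv2.resize(d['frame'][20:200,230:410],None,fx=2.2,fy=2.667)]))
E
```

```text
[ 0.2814  0.5328 -3.0997] [ 0.5157 -0.2079  0.2145] (array([ 0.0002, -0.0018,  0.0099]), np.float64(-3.9816357216734923), np.float64(-0.38163572167349))
```

View pics/d1.png

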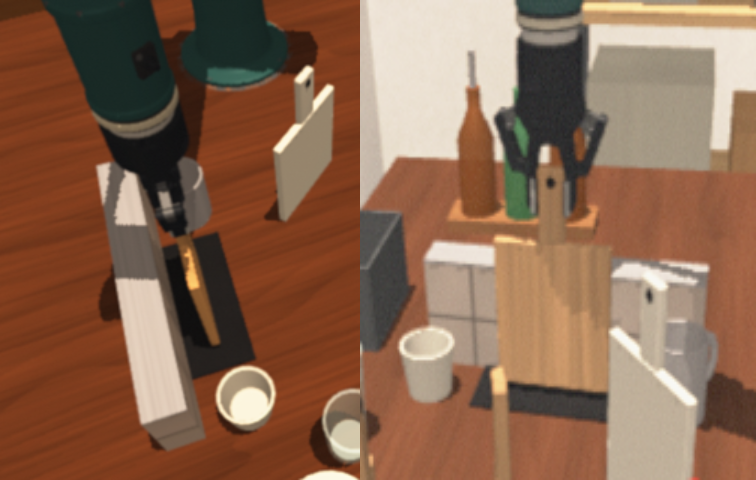

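The board hangs over the mat, parallel to the wall, foot still about 10 mm up. Lowering to contact.

Emit:
{"fn": "jog_arm", "kwargs": {
  "moves": [
    [0,-0.0015,0.003,0,0],
    [0,0,0.003,0,0],
    [0,0,0.002,0,0],
    [0,0,0,0,0],
    [0,0,0,0,0]
  ]
}}

```text
t: 8.97
ee_pos: [0.5132, -0.2074, 0.2049]
eef_rot: [-0.0, 0.731, 0.682, -0.0]
force: [0.3, 0.1, -3.5]
grip_width: 0.0331
```

Emit:
{"fn": "jog_arm", "kwargs": {
  "moves": [
    [0,0,0.001,0,0],
    [0,0,0.001,0,0],
    [0,0,0,0,0]
  ]
}}

```text
t: 9.22
ee_pos: [0.5135, -0.2076, 0.2046]
eef_rot: [0.0, 0.731, 0.682, -0.0]
force: [-2.1, 1.5, 4.5]
grip_width: 0.0334
```

Force rose by about 7.6 N, so the foot is on the mat. I now ease the grip to 20 N and swing the board back about its foot, letting the handle pivot between the pads.

Emit:
{"fn": "jog_arm", "kwargs": {
  "moves": [
    [0,0,0,0,0],
    [0,0,0,0,0],
    [-0.005,0,0,0,0],
    [-0.005,0,0,0,0],
    [-0.0055,0,0,0,0],
    [-0.005,0,0.0003,0,0],
    [-0.005,0,0.0004,0,0],
    [-0.0055,0,0.0006,0,0],
    [0,0,0,0,0]
  ],
  "force": 20
}}

```text
t: 9.97
ee_pos: [0.5117, -0.2391, 0.203]
eef_rot: [0.001, 0.731, 0.682, 0.0]
force: [-1.0, 1.6, 6.5]
grip_width: 0.0332
```

```bash
python3 - <<'E'
from h import *
np.set_printoptions(precision=4,suppress=True)
o=env.get_obs();print(o['force'],o['moment'],o['ee_pos'],o['grip_width'])
c=cam('scene');d=cam('side');w=cam('wrist')
cv2.imwrite('pics/e1.png',np.hstack([cv2.resize(c['frame'][130:370,140:320],None,fx=2,fy=2),cv2.resize(w['frame'],(440,480))]))
E
```

```text
[-1.023   1.6395  6.4985] [0.7828 0.4888 0.1704] [ 0.5117 -0.2391  0.203 ] 0.03324528529751313
```

View pics/e1.png

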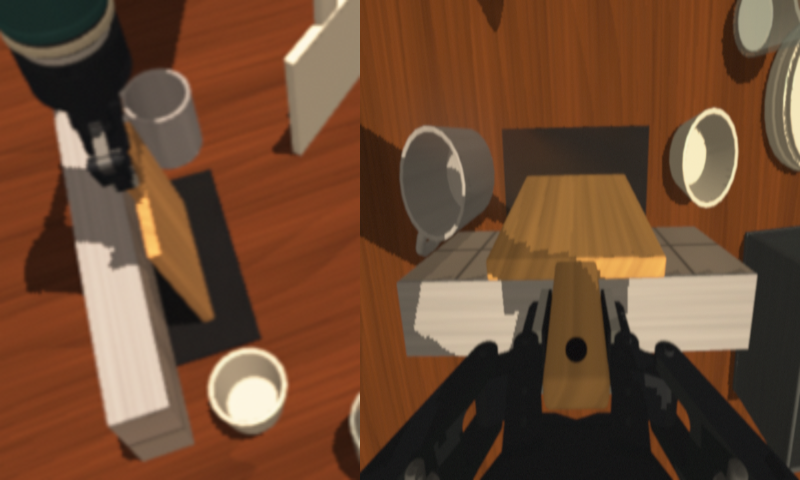

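It works: the board has tilted about 8° with its foot still on the mat, and mat is visible in front of it all along. Continuing.

Emit:
{"fn": "jog_arm", "kwargs": {
  "moves": [
    [-0.005,0,0.0007,0,0],
    [-0.005,0,0.0008,0,0],
    [-0.0053,0,0.0008,0,0],
    [-0.005,0,0.001,0,0],
    [-0.005,0,0.0011,0,0],
    [-0.005,0,0.0012,0,0],
    [0,0,0,0,0]
  ]
}}

```text
t: 10.7
ee_pos: [0.5097, -0.2696, 0.1973]
eef_rot: [0.001, 0.731, 0.682, 0.0]
force: [-1.9, 0.4, 5.2]
grip_width: 0.0333
```

Emit:
{"fn": "jog_arm", "kwargs": {
  "moves": [
    [-0.002,0,0.0005,0,0],
    [-0.002,0,0.0005,0,0],
    [0,0,0,0,0]
  ]
}}

```text
t: 10.95
ee_pos: [0.5095, -0.2727, 0.1965]
eef_rot: [0.0, 0.731, 0.682, 0.001]
force: [-0.1, 2.1, 5.6]
grip_width: 0.0331
```

Emit:
{"fn": "jog_arm", "kwargs": {
  "moves": [
    [-0.002,0,0.0006,0,0],
    [0,0,0,0,0]
  ]
}}

```text
t: 11.12
ee_pos: [0.5094, -0.2737, 0.1958]
eef_rot: [-0.0, 0.731, 0.682, 0.001]
force: [-1.0, 4.6, 6.0]
grip_width: 0.0335
```

Emit:
{"fn": "jog_arm", "kwargs": {
  "moves": [
    [-0.002,0,0.0006,0,0],
    [0,0,0,0,0]
  ]
}}

```text
t: 11.28
ee_pos: [0.5092, -0.2754, 0.1946]
eef_rot: [-0.0, 0.731, 0.682, 0.001]
force: [-0.9, 5.1, 4.6]
grip_width: 0.0337
```

Emit:
{"fn": "jog_arm", "kwargs": {
  "moves": [
    [-0.0015,0,0.0005,0,0],
    [0,0,0,0,0]
  ]
}}

```text
t: 11.45
ee_pos: [0.5091, -0.2765, 0.1941]
eef_rot: [-0.001, 0.731, 0.682, 0.002]
force: [-0.6, 5.8, 3.6]
grip_width: 0.0336
```

The sideways force rose from about 1 to 6 N, so the board is resting on the wall's edge. I take off most of the push, look once, and release.

Emit:
{"fn": "jog_arm", "kwargs": {
  "moves": [
    [0.001,0,-0.0005,0,0],
    [0,0,0,0,0],
    [0,0,0,0,0]
  ]
}}

```text
t: 11.7
ee_pos: [0.5091, -0.2763, 0.1942]
eef_rot: [-0.0, 0.731, 0.682, 0.001]
force: [1.3, 5.2, 2.2]
grip_width: 0.0335
```

```bash
python3 - <<'E'
from h import *
c=cam('scene');w=cam('wrist')
cv2.imwrite('pics/f1.png',np.hstack([cv2.resize(c['frame'][130:370,140:320],None,fx=2,fy=2),cv2.resize(w['frame'],(440,480))]))
E
```

```text
(no output)
```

View pics/f1.png

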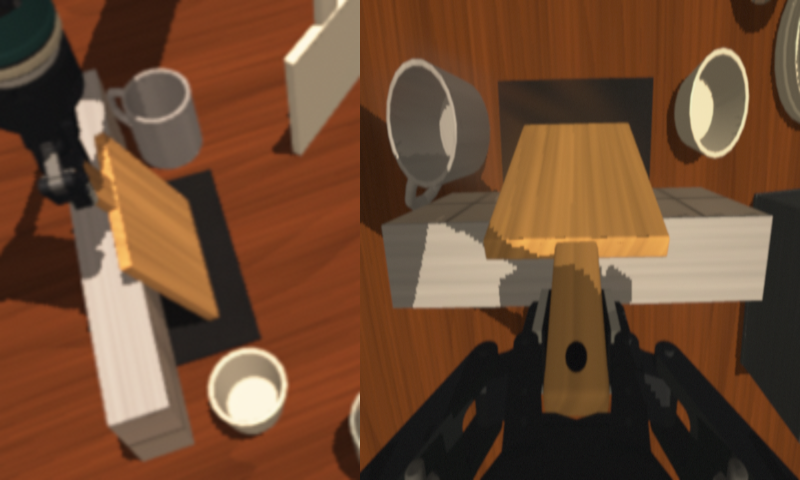

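The board leans on the wall edge, foot corner at scene pixel about (247,289), well inside the mat. Releasing, then straight up.

Emit:
{"fn": "jog_arm", "kwargs": {
  "moves": [
    [0,0,0,0,0.45],
    [0,0,0,0,0.5],
    [0,0,0,0,0.6],
    [0,0,0,0,0.7],
    [0,0,0,0,0.8],
    [0,0,0,0,0.8],
    [0,0,0,0,0.8]
  ]
}}

```text
t: 12.38
ee_pos: [0.5085, -0.2772, 0.194]
eef_rot: [0.0, 0.731, 0.682, -0.0]
force: [-0.7, -0.3, 0.1]
grip_width: 0.0683
```

```bash
python3 - <<'E'
from h import *
np.set_printoptions(precision=4,suppress=True)
o=env.get_obs();print(o['force'],o['ee_pos'],o['grip_width'])
c=cam('scene'); cv2.imwrite('pics/r1.png',c['frame'])
p=onz(c,(247.5,289),.003); W=np.array([.511,-.2543]);n=np.array([.0632,.998]);print(p,(p[:2]-W)@n,(p[:2]-W)@[n[1],-n[0]])
E
```

```text
[-0.6711 -0.2983  0.1499] [ 0.5085 -0.2772  0.194 ] 0.06827129147829446
[ 0.5881 -0.208   0.003 ] 0.051123330498877996 0.07401193445211396
```

Emit:
{"fn": "jog_arm", "kwargs": {
  "moves": [
    [0,0,-0.015,0,0.8],
    [0,0,-0.025,0,0.8],
    [0,0,-0.035,0,0.8],
    [0,0,-0.04,0,0.8],
    [0,0,-0.04,0,0.8],
    [0,0,0,0,0.8],
    [0,0,0,0,0.8],
    [0,0,0,0,0.8]
  ]
}}

```text
t: 13.1
ee_pos: [0.5085, -0.277, 0.349]
eef_rot: [0.0, 0.731, 0.682, 0.0]
force: [-0.4, 0.2, -0.8]
grip_width: 0.0682
```

```bash
python3 - <<'E'
from h import *
c=cam('scene');d=cam('side')
cv2.imwrite('pics/z1.png',np.hstack([cv2.resize(c['frame'][60:380,140:500],None,fx=1.25,fy=1.5),cv2.resize(d['frame'][80:310,200:410],(350,480))]))
E
```

```text
(no output)
```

View pics/z1.png

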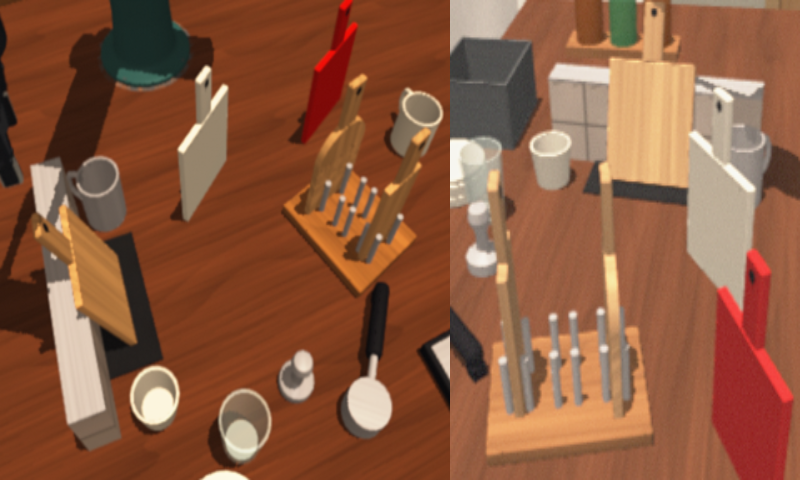

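The board leans steadily on its own, gripper clear, and the round and narrow boards are still in the rack. I make one numeric slant check and hand in.

```bash
python3 - <<'E'
from h import *
c=cam('scene');d=cam('side')
p,e=tri(c,(173.6,212),d,(322.4,83.8)); W=np.array([.511,-.2543]);n=np.array([.0632,.998])
o=(p[:2]-W)@n; print('handle top',p,e,'out',o,'slant',np.degrees(np.arctan2(.046-o,p[2]-.004)))
env.close_job()
E
```

```text
handle top [ 0.51090198 -0.28007706  0.2322409 ] 0.001679330969235806 out -0.025731705155901605 slant 17.44692580918361
the job is handed in; nothing more can be done
```

The square-cornered board is out of the rack and leaning against the tiled upstand, handle up. The job was handed in at about 13 s of the 38 s allowed.

I gripped the board by its handle and lifted it straight up. Its foot was on the mat, confirmed by a rise in contact force, before I tilted it. I then swung it back, pivoting on its foot under a light grip, until it rested on the top edge of the wall. Only then did I let go and raise the gripper clear.

Last checks:
- **Slant:** 17.4° measured from the two fixed cameras, against the 15–20° asked for.
- **Foot:** its front edge is about 51 mm out from the wall, so the rear edge is at about 40 mm. The whole foot is on the mat and roughly centred along it.
- **Release:** the force on the tool fell to about zero when the fingers opened. The board stood on its own in the pictures taken afterwards.
- **Other things:** the round and narrow boards still stand in the rack, and the red and white look-alikes, jug and cup were not touched.

No final check failed. The scene and wrist views disagreed by up to 2 mm on the wall's position and 1.6° on the board's angle in the rack. I used averages or a value between the two, which was well within what the grip and placing needed.

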